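# Pack two kit trays layer by layer

### The arm

A 6-joint arm with a two-finger parallel gripper is mounted at the origin on a cart in front of the work surface, level with it; the furniture and walls round the work are solid. World frame = base frame: x ahead of the robot, y to its left, z up, the work surface at z = 0. Lengths are in m, angles in rad, forces in N, time in s.
With the tool pointing down it reaches from about 0.25 to 0.775 m from the base axis. Payload 4 kg.
Tool frame: the origin (TCP) lies at the very end of the fingers, on their centre line; the grasp point (between the pads) lies r.pinch_z behind it (r.pinch_z is the distance from the TCP to the grasp point, in m); z points along the fingers, y is the line along which they close (so a half turn about z gives the same grasp; the last joint's range is limited). The gripper opens to 85 mm and grips with 20 to 120 N. Pads are 22 mm wide; open, the fingers measure 114 mm over their backs; the gripper's body (76 mm by 85 mm) begins 54 mm behind the grasp point. The pads swing forward as they close: fully open they stand 13 mm farther back than shut.
Start: joints at [1.19, 0.087, 1.371, -0, 1.684, -0.103], TCP at [0.151, 0.529, 0.231] pointing down, gripper open.
Joint ranges: [-3.1, 3.1], [-0.76, 2.03], [0.27, 2.55], [-1.08, 4.22], [0.17, 2.65], [-2.57, 2.57]. Speed limits (rad/s): [2.79, 2.79, 3.14, 3.14, 3.14, 3.14].

### API

Orientations are given as a unit quaternion [w, x, y, z].
In Python, from cell import r gives the robot as it stands. The module is installed in compiled form; this text tells all that it offers.
- The arm moves only by the tool step_arm, never from a script. Its argument "deltas" is a list of rows, each an object of numbers: "wx", "wy", "wz": the turn, a rotation vector about the tool's x, y, z in rad; "dx", "dy", "dz": the shift along the tool's x, y, z in cm; "hand": the opening, from 0 (shut) to 1 (fully open). A call has 1 to 20 rows; each row is the pose to reach, as a shift and turn from the pose commanded when the call began, along the tool's axes at that moment; what a row does not reach only later rows make up. A row lasts 1/10 s, in which the tool goes at most 50 mm and 8.59 degrees, less where a joint would pass 70% of its speed; a pose out of reach is approached as far as the arm can. A call with a gripper value outside its range is refused whole. The fingers move at their own pace and stop on an object; "newtons" is the grip in N (left out, the last holds). Time passes only in rows, so rows that repeat a pose let the fingers close. It gives the time, the measured TCP pose, the force, the opening and the grip force at its end, in the units of the state.
- r.observe(): the state, without advancing time (a new reading comes with each control period).
- r.capture(name): name is "scene" or "top"; returns a dict with "image" (480x640x3 uint8, red, green, blue), "K" (3x3 intrinsics, pixels), "k1" (the pictures are not rectified: a ray, as slopes to the right and down, at radius r is drawn at 1 + k1 r^2 times it, then the intrinsics apply), "xyz" and "rotation" of the camera in the world. Camera axes: x right, y up, looking along -z (the intrinsics and any distortion apply to the point x, -y, -z); pixel columns grow to the right and rows downward; lengths in m; the calibration is good to about 2 mm. A picture is of the moment at which its call begins. There is no depth.
- r.sign_off(): hands the job in; it is judged then, once.
Trained networks look in a picture, given as the dict that the camera call returned (one of the last four; its "shot" number tells which), for a name from the list of things; names that differ only in an ending like _2 or _b are one class to them, and where a whole thing is asked for, a point or a joint stands for the part that bears it (a point fixed in the world has none). Each returns a list of dicts, best first, with "conf" (0 to 1); they miss things now and then, are a little off and sometimes report something else, mostly with a low value. They report only what shows in the picture. A call takes as long as a camera call. They do not tell look-alikes from the thing itself.
- r.trace(thing, picture): "mask" (480x640 bool, what is visible of it) and "position" ([column, row] in pixels, amid what is visible of it).
The state is a dict: "t": time; "joint_pos": joint angles; "qvel": joint speeds; "tau": joint torques, N m; "ee_pos": TCP position; "orientation": TCP orientation; "contact_force": force on the tool from outside, world axes, zero at the start; "wrist_torque": the same for the moment, N m; "opening": opening from 0.0 (shut) to 1.0 (fully open); "grasp_force": force on a finger pad.
Only numpy, scipy, OpenCV 4.12 (cv2) and the standard library are available. Lean on these libraries where they do the work, as an engineer would, in place of code of your own. Each camera call takes 0.05 s, during which the arm holds its last target. There are 200 camera calls.

### The job

Pack the two light trays layer by layer so that they stay evenly loaded, each thing centred on what is below it and lying lengthwise with its tray: first the nearer red screw tin in the blue tray and the sanding block in the white tray; only then stand the nearer tape measure upright on the tin and lay the thin dark plate flat on the sanding block; and last of all set the pale square block on the dark plate (any way round). Leave both trays standing where they are, and do not disturb the screwdriver and the roll of cream tape beside the trays.

Things in the scene. Friction and masses are not known exactly. Their poses are not given: they have to be found in the camera images.
- blue_tray: Blue shallow tray of thin plastic, loose and light (about 80 g, so it slides if pushed): outside 100 (x) x 148 (y) x 14 high, walls and floor 4 mm thick (inside 92 x 140), with a small tab 9 mm long under the rim at each end. The floor on which things lie is 4 mm above its underside. Origin at the centre of the underside, z up; y along its length; both ends are alike.
- white_tray: White shallow tray of thin plastic, loose and light (about 80 g, so it slides if pushed): outside 100 (x) x 148 (y) x 14 high, walls and floor 4 mm thick (inside 92 x 140), with a small tab 9 mm long under the rim at each end. The floor on which things lie is 4 mm above its underside. Origin at the centre of the underside, z up; y along its length; both ends are alike.
- tin: Flat closed red screw tin, 66 (x) x 101 (y) x 29 high, about 0.34 kg; the lid is flat and stays shut. It is the one nearer the robot; another like it at the back of the bench, beside the glue bottle, is not part of the job. Origin at the centre of the underside, z up; y along its length.
- sander: Sanding block: reddish-brown wooden block, 60 (x) x 110 (y) x 30 high. Origin at the centre of the underside, z up; y along its length.
- tape_rule: Yellow and black tape measure standing upright on its flat foot, 42 (x, thickness; 38 where it is gripped) x 78 (y) x 70 high, about 0.28 kg. It is the one nearer the robot; another like it at the back of the bench, beside the glue bottle, is not part of the job. Origin at the centre of the underside, z up; y along its length.
- dark_plate: Thin dark-brown wooden plate lying flat, 50 (x) x 100 (y) x 12 thick. Origin at the centre of the underside, z up; y along its length.
- pale_square: Pale wooden block, square seen from above, 60 (x) x 60 (y) x 30 high. Origin at the centre of the underside, z up; x and y across its sides.
- driver: Bystander: screwdriver with a yellow handle lying flat, 190 long (y) x 29 x 25 high. Origin at mid-length, underside.
- tape_roll: Bystander: roll of cream masking tape lying flat near the front edge, 90 diameter x 24 high, hole 66. Origin at the centre of the underside.
Mind the look-alikes: they are no part of the job. Of the things like the pale_square, leave any that is grey, pink or turquoise; of the rest the larger one is meant.

How it is judged:
By the outcome, as a careful person would: the job done as asked, in the order asked, and still so for the second after the job is handed in, with the robot touching nothing.
It also fails if it takes over 122 s, if anything falls off the work surface, if the arm or the gripper's body presses on something with over 40 N, if the wrist force passes 120 N, or if a joint passes its speed limit or range.

## Working session

There is one attempt and no reset: what is moved stays moved. The work goes in short steps, Python scripts to look and compute and a tool call to move; the robot and the scene stay as the last step left them, time stands still between calls to the robot, and variables do not carry over. Pictures are saved under pics/ and viewed, at most 14 in all, crops included, and the job is handed in when it is done.

Besides the shell and the picture viewer there is one more tool, called after "Emit:" as name(argument=value, ...), one argument or row to a line, values as JSON. step_arm: Moves the arm, as the interface text tells. Its arguments: {"type":"object","properties":{"deltas":{"type":"array","items":{"type":"object","properties":{"wx":{"type":"number"},"wy":{"type":"number"},"wz":{"type":"number"},"dx":{"type":"number"},"dy":{"type":"number"},"dz":{"type":"number"},"hand":{"type":"number"}}}},"newtons":{"type":"number"}},"required":["deltas"]}

```bash
mkdir -p pics
cat > h.py <<'E'
import numpy as np, cv2
from cell import r
def save(c,n): cv2.imwrite(f'pics/{n}.png',c['image'][:,:,::-1])
def ray(c,uv):
    K=np.array(c['K']);uv=np.atleast_2d(np.array(uv,float))
    d=np.stack([(uv[:,0]-K[0,2])/K[0,0],(uv[:,1]-K[1,2])/K[1,1]],1);s=d.copy()
    for _ in range(20): s=d/(1+c['k1']*(s**2).sum(1,keepdims=True))
    R=np.array(c['rotation']);R=R if R.shape==(3,3) else None
    return np.stack([s[:,0],-s[:,1],-np.ones(len(s))],1)@R.T
def world(c,uv,z):
    d=ray(c,uv);o=np.array(c['xyz']);return o+d*((z-o[2])/d[:,2])[:,None]
def proj(c,P):
    p=(np.atleast_2d(P)-np.array(c['xyz']))@np.array(c['rotation']);s=np.stack([p[:,0]/-p[:,2],-p[:,1]/-p[:,2]],1)
    s=s*(1+c['k1']*(s**2).sum(1,keepdims=True));K=np.array(c['K'])
    return np.stack([K[0,0]*s[:,0]+K[0,2],K[1,1]*s[:,1]+K[1,2]],1)
E
python3 - <<'E'
from h import *
print(r.observe(), r.pinch_z)
for n in('scene','top'):
    c=r.capture(n);save(c,n);print(n,c['xyz'],c['rotation'],c['K'],c['k1'])
    for t in 'blue_tray white_tray tin sander tape_rule dark_plate pale_square driver tape_roll'.split():
        for d in r.trace(t,c): print(t,round(d['conf'],2),np.round(d['position']),d['mask'].sum())
E
```

```text
{'t': 0.0, 'joint_pos': array([ 1.18990850e+00,  8.79539716e-02,  1.37229907e+00,  5.51167553e-05,
        1.68361563e+00, -1.03116001e-01]), 'qvel': array([ 0.00093332, -0.00099736, -0.00053234,  0.00244931, -0.00161356,
       -0.00010654]), 'tau': array([ 7.33453198e-04, -3.51857328e+01, -3.13278437e+01, -4.43117926e-06,
        1.05841819e-02, -8.78598485e-06]), 'ee_pos': array([0.15062043, 0.52843776, 0.23011697]), 'orientation': array([-2.99308711e-04,  1.38436709e-01,  9.90370628e-01, -1.09828440e-03]), 'contact_force': array([ 0.52204103,  0.04682227, -0.2929279 ]), 'wrist_torque': array([-0.00949888, -0.00734925,  0.01255142]), 'grasp_force': 0.0, 'opening': 1.0002210724158644} 0.0187
scene [-0.17090714 -0.48642025  0.65588309] [ 0.7981921   0.41078005 -0.20431982 -0.39038767] [[439.18429341   0.         315.47530824]
 [  0.         439.18429341 240.66515547]
 [  0.           0.           1.        ]] -0.0268340486147217
blue_tray 0.63 [276. 250.] 1787
white_tray 0.71 [351. 290.] 2427
white_tray 0.53 [370. 235.] 937
tin 0.81 [440. 267.] 1255
sander 0.73 [372. 234.] 958
tape_
[... 314 characters left out ...]
393044] [ 0.70630028  0.05240329 -0.04345637 -0.70463136] [[480.87565305   0.         321.4213956 ]
 [  0.         480.87565305 237.79292044]
 [  0.           0.           1.        ]] 0.04353272634540842
blue_tray 0.69 [305. 261.] 1867
white_tray 0.87 [385. 261.] 1939
white_tray 0.25 [467. 262.] 703
white_tray 0.16 [425. 197.] 938
tin 0.7 [428. 196.] 870
sander 0.64 [356. 194.] 856
tape_rule 0.75 [287. 187.] 484
dark_plate 0.72 [467. 261.] 668
pale_square 0.89 [226. 232.] 523
pale_square 0.86 [183. 206.] 278
pale_square 0.85 [195. 171.] 478
pale_square 0.79 [184. 247.] 537
pale_square 0.49 [225. 198.] 183
driver 0.79 [416. 309.] 371
driver 0.43 [425. 196.] 914
tape_roll 0.69 [233. 300.] 367
```

View pics/scene.png

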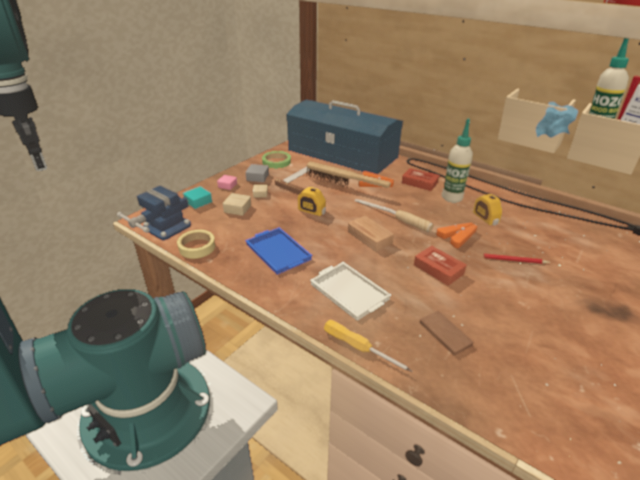

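View pics/top.png

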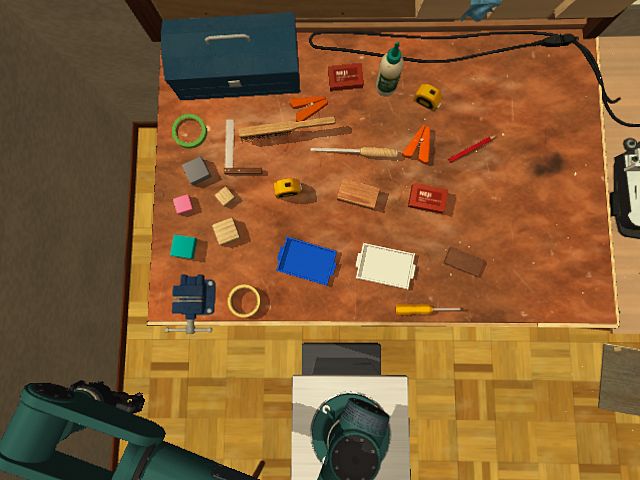

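```bash
cat > fx.py <<'E'
s=open('h.py').read()
s=s.replace("R=np.array(c['rotation']);R=R if R.shape==(3,3) else None","R=rot(c)").replace("@np.array(c['rotation'])","@rot(c)")
s=s.replace("def ray","""from scipy.spatial.transform import Rotation as Ro
from scipy.optimize import minimize
def rot(c): return Ro.from_quat(np.array(c['rotation'])[[1,2,3,0]]).as_matrix()
D=dict(blue_tray=(.1,.148,.014),white_tray=(.1,.148,.014),tin=(.066,.101,.029),sander=(.06,.11,.03),tape_rule=(.042,.078,.07),dark_plate=(.05,.1,.012),pale_square=(.06,.06,.03),driver=(.029,.19,.025),tape_roll=(.09,.09,.024))
def hull(c,p,d,z0=0):
    x,y,a=p;P=np.array([[i*d[0]/2,j*d[1]/2,k*d[2]+z0] for i in(-1,1) for j in(-1,1) for k in(0,1)])
    R=Ro.from_euler('z',a).as_matrix();return cv2.convexHull(proj(c,P@R.T+[x,y,0]).astype(np.float32))[:,0]
def soft(c,h,box,S=4):
    u,v,w,H=box;m=np.zeros((H*S,w*S),np.uint8)
    cv2.fillPoly(m,[np.round(((h-[u,v]+.5)*S-.5)*16).astype(np.int32)],1,shift=4);return cv2.resize(m.astype(np.float32),(w,H),interpolation=cv2.INTER_AREA)
def fit(obs,d,p0,z0=0):
    B=[]
    for c,m in obs:
        x,y,w,h=cv2.boundingRect(m.astype(np.uint8));B.append((max(x-8,0),max(y-8,0),w+16,h+16))
    def f(q):
        t=0
        for (c,m),b in zip(obs,B):
            mm=m[b[1]:b[1]+b[3],b[0]:b[0]+b[2]].astype(float);s=soft(c,hull(c,(q[0]/100,q[1]/100,q[2]),d,z0),(b[0],b[1],mm.shape[1],mm.shape[0]))
            t+=1-np.minimum(mm,s).sum()/np.maximum(mm,s).sum()
        return t/len(obs)
    best=None
    for a in np.arange(0,np.pi,np.pi/8):
        q0=np.array([p0[0]*100,p0[1]*100,a]);o=minimize(f,q0,method='Nelder-Mead',options=dict(initial_simplex=q0+np.array([[0,0,0],[1,0,0],[0,1,0],[0,0,.25]]),xatol=.01,fatol=1e-4))
        if best is None or o.fun<best.fun: best=o
    x,y,a=best.x;a=(a+np.pi/2)%np.pi-np.pi/2
    return np.array([x/100,y/100,a]),best.fun
def ray""",1)
open('h.py','w').write(s)
E
python3 fx.py
cat > m.py <<'E'
from h import *
import sys
def measure(want,z0={}):
    C={n:r.capture(n) for n in('top','scene')}
    out={}
    for t,near in want.items():
        obs=[]
        for n,c in C.items():
            L=r.trace(t,c)
            if not L: continue
            zz=z0.get(t,0)+D[t][2]/2
            d=min(L,key=lambda d:np.linalg.norm(world(c,d['position'],zz)[0,:2]-near))
            if np.linalg.norm(world(c,d['position'],zz)[0,:2]-near)<.04: obs.append((n,c,d['mask']))
        for sel in(['top'],['scene'],['top','scene']):
            o=[(c,m) for n,c,m in obs if n in sel]
            if not o: continue
            p,e=fit(o,D[t],near,z0.get(t,0));print(t,sel,np.round(p[:2]*1000,1),np.round(np.degrees(p[2]),1),round(e,3))
        out[t]=p
    return C,out
E
cat > a.py <<'E'
from m import *
c=r.capture('top')
px=dict(blue_tray=(305,261),white_tray=(385,261),tin=(428,196),sander=(356,194),tape_rule=(287,187),dark_plate=(467,261),pale_square=(226,232),driver=(430,310),tape_roll=(244,301))
C,o=measure({t:world(c,p,D[t][2]/2)[0,:2] for t,p in px.items()})
im=[]
for n,(u,v,w,h) in dict(top=(140,60,360,270),scene=(150,130,400,270)).items():
    a=cv2.resize(C[n]['image'][v:v+h,u:u+w,::-1],None,fx=2,fy=2,interpolation=cv2.INTER_CUBIC)
    for t,p in o.items(): cv2.polylines(a,[np.round((hull(C[n],p,D[t])-[u,v])*2).astype(np.int32)],True,(255,255,0),1)
    cv2.imwrite(f'pics/fit_{n}.png',a)
import json;json.dump({k:list(v) for k,v in o.items()},open('p.json','w'))
E
python3 a.py
```

```text
blue_tray ['top'] [467.8 122.6] -16.5 0.061
blue_tray ['scene'] [469.  122.2] -16.5 0.039
blue_tray ['top', 'scene'] [467.8 122. ] -16.1 0.051
white_tray ['top'] [ 454.5 -100.7] -12.0 0.064
white_tray ['scene'] [ 454.9 -101.6] -11.8 0.034
white_tray ['top', 'scene'] [ 455.  -101.4] -12.0 0.05
tin ['top'] [ 647.7 -223.8] -11.0 0.036
tin ['scene'] [ 650.2 -225.3] -11.0 0.057
tin ['top', 'scene'] [ 647.4 -224.5] -10.7 0.053
sander ['top'] [659.3 -24.8] -16.7 0.047
sander ['scene'] [661.7 -24.1] -19.1 0.061
sander ['top', 'scene'] [660.1 -24.1] -16.9 0.06
tape_rule ['top'] [675.1 176.8] 15.6 0.196
tape_rule ['scene'] [669.4 174.3] -19.1 0.262
tape_rule ['top', 'scene'] [674.  176.7] 15.0 0.254
dark_plate ['top'] [ 465.7 -321.7] -20.3 0.114
dark_plate ['scene'] [ 467.1 -323.6] -23.7 0.058
dark_plate ['top', 'scene'] [ 466.1 -322.7] -22.9 0.1
pale_square ['top'] [550.3 351.8] 21.1 0.052
pale_square ['scene'] [550.3 351.9] 22.6 0.057
pale_square ['top', 'scene'] [550.4 352. ] 22.7 0.055
driver ['top'] [ 333.5 -156.1] -2.2 0.446
driver ['scene'] [ 341.8 -130.3] -9.1 0.506
driver ['top', 'scene'] [ 329.9 -131. ] 2.7 0.446
tape_roll ['scene'] [356.7 295.8] 54.1 0.311
tape_roll ['top', 'scene'] [356.7 295.8] 54.1 0.311
```

View pics/fit_top.png

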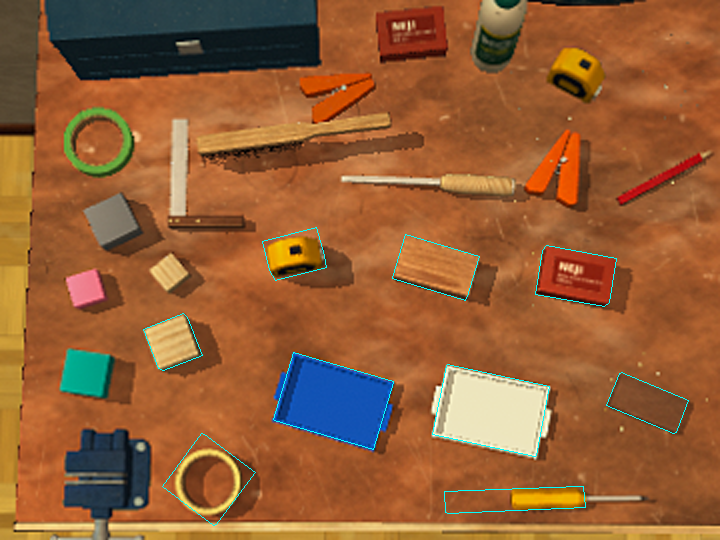

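View pics/fit_scene.png

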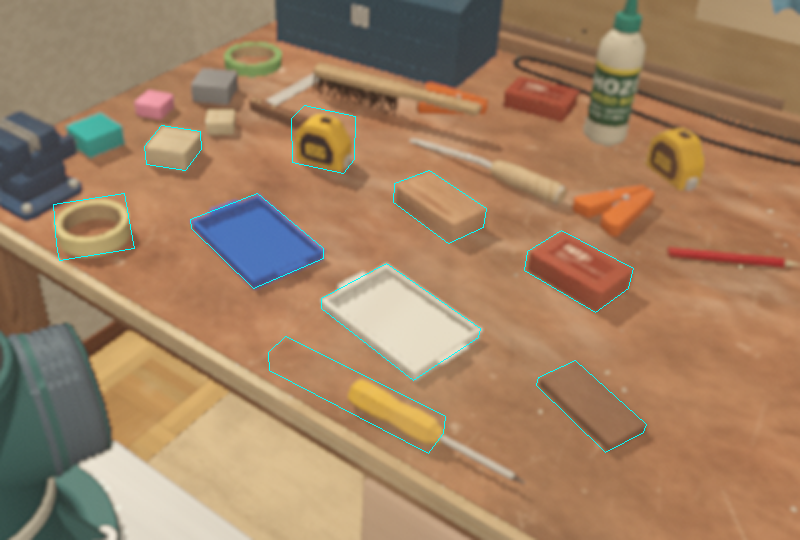

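Nearer tin is at (428,196), the other is at (345,76) by the bottle. Nearer tape measure is at (287,187), the other is at (428,96). The pale wood blocks are (226,232) and the smaller (225,198), so I take the larger. The outlines in the crops fit all of these. I start with the tin.

```bash
cat > go.py <<'E'
from h import *
import sys
# usage: go.py x y z(mm) angle(deg): delta for the move, tool axes, cm/rad
def go(x,y,z,a):
    s=r.observe();R=Ro.from_quat(np.array(s['orientation'])[[1,2,3,0]])
    a=np.radians(a);T=Ro.from_matrix(np.array([[np.sin(a),np.cos(a),0],[-np.cos(a),np.sin(a),0],[0,0,-1]]))
    best=min([T,T*Ro.from_euler('z',np.pi)],key=lambda t:(R.inv()*t).magnitude())
    print('d cm',np.round(R.inv().apply(np.array([x,y,z])/1000-s['ee_pos'])*100,2),'w',np.round((R.inv()*best).as_rotvec(),3),
     '| ee',np.round(s['ee_pos']*1000,1),'F',np.round(s['contact_force'],1),'op',round(s['opening'],3),'gf',round(s['grasp_force'],1),'t',round(s['t'],2),'q6',round(s['joint_pos'][5],2))
if __name__=='__main__':
    v=list(map(float,sys.argv[1:]))
    for i in range(0,len(v),4): go(*v[i:i+4])
E
python3 go.py 648 -224.5 100 -11
```

```text
Traceback (most recent call last):
  File "go.py", line 12, in <module>
    for i in range(0,len(v),4): go(*v[i:i+4])
                                ~~^^^^^^^^^^^
  File "go.py", line 6, in go
    a=np.radians(a);T=Ro.from_matrix(np.array([[np.sin(a),np.cos(a),0],[-np.cos(a),np.sin(a),0],[0,0,-1]]))
                      ~~~~~~~~~~~~~~^^^^^^^^^^^^^^^^^^^^^^^^^^^^^^^^^^^^^^^^^^^^^^^^^^^^^^^^^^^^^^^^^^^^^^^
  File "scipy/spatial/transform/_rotation.pyx", line 1143, in scipy.spatial.transform._rotation.Rotation.from_matrix
ValueError: Non-positive determinant (left-handed or null coordinate frame) in rotation matrix 0: [[-0.190809    0.98162718  0.        ]
 [-0.98162718 -0.190809    0.        ]
 [ 0.          0.         -1.        ]].
```

```bash
sed -i 's/\[\[np.sin(a),np.cos(a),0\],\[-np.cos(a),np.sin(a),0\]/[[-np.sin(a),np.cos(a),0],[np.cos(a),np.sin(a),0]/' go.py; python3 go.py 648 -224.5 100 -11
```

```text
d cm [-68.47 -58.82  13.13] w [ 0.    -0.     1.485] | ee [150.8 528.9 231.3] F [-0.4  0.7  0.2] op 0.998 gf 0.0 t 2.05 q6 -0.1
```

Emit:
step_arm(
  deltas=[
    {"dx":-68.5,"dy":-58.8,"dz":5,"wz":1.485,"hand":1},
    {"dx":-68.5,"dy":-58.8,"dz":5,"wz":1.485,"hand":1},
    {"dx":-68.5,"dy":-58.8,"dz":5,"wz":1.485,"hand":1},
    {"dx":-68.5,"dy":-58.8,"dz":5,"wz":1.485,"hand":1},
    {"dx":-68.5,"dy":-58.8,"dz":5,"wz":1.485,"hand":1},
    {"dx":-68.5,"dy":-58.8,"dz":5,"wz":1.485,"hand":1},
    {"dx":-68.5,"dy":-58.8,"dz":5,"wz":1.485,"hand":1},
    {"dx":-68.5,"dy":-58.8,"dz":5,"wz":1.485,"hand":1},
    {"dx":-68.5,"dy":-58.8,"dz":5,"wz":1.485,"hand":1},
    {"dx":-68.5,"dy":-58.8,"dz":5,"wz":1.485,"hand":1},
    {"dx":-68.5,"dy":-58.8,"dz":5,"wz":1.485,"hand":1},
    {"dx":-68.5,"dy":-58.8,"dz":5,"wz":1.485,"hand":1},
    {"dx":-68.5,"dy":-58.8,"dz":5,"wz":1.485,"hand":1},
    {"dx":-68.5,"dy":-58.8,"dz":5,"wz":1.485,"hand":1},
    {"dx":-68.5,"dy":-58.8,"dz":5,"wz":1.485,"hand":1},
    {"dx":-68.5,"dy":-58.8,"dz":13,"wz":1.485,"hand":1},
    {"dx":-68.5,"dy":-58.8,"dz":13,"wz":1.485,"hand":1},
    {"dx":-68.5,"dy":-58.8,"dz":13,"wz":1.485,"hand":1},
    {"dx":-68.5,"dy":-58.8,"dz":13,"wz":1.485,"hand":1},
    {"dx":-68.5,"dy":-58.8,"dz":13,"wz":1.485,"hand":1},
  ],
)

```text
schema error: expected keys wx, wy, wz, dx, dy, dz, hand
```

```bash
python3 go.py 648 -224.5 7 -11
```

```text
d cm [-68.47 -58.82  22.43] w [ 0.    -0.     1.485] | ee [150.8 528.9 231.3] F [-0.4  0.7  0.2] op 0.998 gf 0.0 t 2.05 q6 -0.1
```

Emit:
step_arm(
  deltas=[
    {"dx":-68.5,"dy":-58.8,"dz":5,"wx":0,"wy":0,"wz":1.485,"hand":1},
    {"dx":-68.5,"dy":-58.8,"dz":5,"wx":0,"wy":0,"wz":1.485,"hand":1},
    {"dx":-68.5,"dy":-58.8,"dz":5,"wx":0,"wy":0,"wz":1.485,"hand":1},
    {"dx":-68.5,"dy":-58.8,"dz":5,"wx":0,"wy":0,"wz":1.485,"hand":1},
    {"dx":-68.5,"dy":-58.8,"dz":5,"wx":0,"wy":0,"wz":1.485,"hand":1},
    {"dx":-68.5,"dy":-58.8,"dz":5,"wx":0,"wy":0,"wz":1.485,"hand":1},
    {"dx":-68.5,"dy":-58.8,"dz":5,"wx":0,"wy":0,"wz":1.485,"hand":1},
    {"dx":-68.5,"dy":-58.8,"dz":5,"wx":0,"wy":0,"wz":1.485,"hand":1},
    {"dx":-68.5,"dy":-58.8,"dz":5,"wx":0,"wy":0,"wz":1.485,"hand":1},
    {"dx":-68.5,"dy":-58.8,"dz":5,"wx":0,"wy":0,"wz":1.485,"hand":1},
    {"dx":-68.5,"dy":-58.8,"dz":5,"wx":0,"wy":0,"wz":1.485,"hand":1},
    {"dx":-68.5,"dy":-58.8,"dz":5,"wx":0,"wy":0,"wz":1.485,"hand":1},
    {"dx":-68.5,"dy":-58.8,"dz":5,"wx":0,"wy":0,"wz":1.485,"hand":1},
    {"dx":-68.5,"dy":-58.8,"dz":5,"wx":0,"wy":0,"wz":1.485,"hand":1},
    {"dx":-68.5,"dy":-58.8,"dz":5,"wx":0,"wy":0,"wz":1.485,"hand":1},
    {"dx":-68.5,"dy":-58.8,"dz":13,"wx":0,"wy":0,"wz":1.485,"hand":1},
    {"dx":-68.5,"dy":-58.8,"dz":13,"wx":0,"wy":0,"wz":1.485,"hand":1},
    {"dx":-68.5,"dy":-58.8,"dz":13,"wx":0,"wy":0,"wz":1.485,"hand":1},
    {"dx":-68.5,"dy":-58.8,"dz":13,"wx":0,"wy":0,"wz":1.485,"hand":1},
    {"dx":-68.5,"dy":-58.8,"dz":13,"wx":0,"wy":0,"wz":1.485,"hand":1},
  ],
  newtons=60,
)

```text
t: 4.05
ee_pos: [0.6474, -0.2269, 0.0962]
orientation: [-0.003, 0.773, 0.635, -0.002]
contact_force: [-0.2, 0.5, -0.1]
opening: 1.002
grasp_force: 0.0
```

```bash
python3 go.py 648 -224.5 7 -11
```

```text
d cm [0.25 0.07 8.92] w [-0.007 -0.001 -0.003] | ee [ 647.4 -226.9   96.2] F [-0.2  0.5 -0.1] op 1.002 gf 0.0 t 4.05 q6 -0.22
```

Emit:
step_arm(
  deltas=[
    {"dx":0.2,"dy":0.1,"dz":4,"wx":0,"wy":0,"wz":0,"hand":1},
    {"dx":0.2,"dy":0.1,"dz":7,"wx":0,"wy":0,"wz":0,"hand":1},
    {"dx":0.2,"dy":0.1,"dz":7,"wx":0,"wy":0,"wz":0,"hand":1},
    {"dx":0.2,"dy":0.1,"dz":7,"wx":0,"wy":0,"wz":0,"hand":1},
  ],
)

```text
t: 4.45
ee_pos: [0.6496, -0.2219, 0.0319]
orientation: [-0.0, 0.771, 0.636, -0.0]
contact_force: [0.3, -0.5, 1.0]
opening: 1.003
grasp_force: 0.0
```

```bash
python3 go.py 648 -224.5 7 -11
```

```text
d cm [-0.29 -0.1   2.49] w [-0.    -0.     0.001] | ee [ 649.6 -221.9   31.9] F [ 0.3 -0.5  1. ] op 1.003 gf 0.0 t 4.45 q6 -0.22
```

Emit:
step_arm(
  deltas=[
    {"dx":-0.3,"dy":-0.1,"dz":2.5,"wx":0,"wy":0,"wz":0,"hand":1},
    {"dx":-0.3,"dy":-0.1,"dz":2.5,"wx":0,"wy":0,"wz":0,"hand":1},
    {"dx":-0.3,"dy":-0.1,"dz":2.5,"wx":0,"wy":0,"wz":0,"hand":0},
    {"dx":-0.3,"dy":-0.1,"dz":2.5,"wx":0,"wy":0,"wz":0,"hand":0},
    {"dx":-0.3,"dy":-0.1,"dz":2.5,"wx":0,"wy":0,"wz":0,"hand":0},
    {"dx":-0.3,"dy":-0.1,"dz":2.5,"wx":0,"wy":0,"wz":0,"hand":0},
    {"dx":-0.3,"dy":-0.1,"dz":2.5,"wx":0,"wy":0,"wz":0,"hand":0},
    {"dx":-0.3,"dy":-0.1,"dz":2.5,"wx":0,"wy":0,"wz":0,"hand":0},
  ],
)

```text
t: 5.25
ee_pos: [0.6498, -0.2258, 0.0096]
orientation: [0.002, 0.772, 0.636, 0.001]
contact_force: [-0.5, 0.9, 6.1]
opening: 0.754
grasp_force: 71.9
```

```bash
python3 go.py 648 -224.5 7 -11 467.8 122 80 -16.3
```

```text
d cm [ 0.1  -0.2   0.25] w [0.005 0.001 0.   ] | ee [ 649.8 -225.8    9.6] F [-0.5  0.9  6.1] op 0.754 gf 71.9 t 5.25 q6 -0.23
d cm [ 30.67 -24.46  -7.18] w [0.005 0.001 0.093] | ee [ 649.8 -225.8    9.6] F [-0.5  0.9  6.1] op 0.754 gf 71.9 t 5.25 q6 -0.23
```

Emit:
step_arm(
  deltas=[
    {"dx":0,"dy":0,"dz":-4,"wx":0,"wy":0,"wz":0,"hand":0},
    {"dx":0,"dy":0,"dz":-7,"wx":0,"wy":0,"wz":0,"hand":0},
    {"dx":30.6,"dy":-24.5,"dz":-7,"wx":0,"wy":0,"wz":0.093,"hand":0},
    {"dx":30.6,"dy":-24.5,"dz":-7,"wx":0,"wy":0,"wz":0.093,"hand":0},
    {"dx":30.6,"dy":-24.5,"dz":-7,"wx":0,"wy":0,"wz":0.093,"hand":0},
    {"dx":30.6,"dy":-24.5,"dz":-7,"wx":0,"wy":0,"wz":0.093,"hand":0},
    {"dx":30.6,"dy":-24.5,"dz":-7,"wx":0,"wy":0,"wz":0.093,"hand":0},
    {"dx":30.6,"dy":-24.5,"dz":-7,"wx":0,"wy":0,"wz":0.093,"hand":0},
    {"dx":30.6,"dy":-24.5,"dz":-7,"wx":0,"wy":0,"wz":0.093,"hand":0},
    {"dx":30.6,"dy":-24.5,"dz":-7,"wx":0,"wy":0,"wz":0.093,"hand":0},
    {"dx":30.6,"dy":-24.5,"dz":-7,"wx":0,"wy":0,"wz":0.093,"hand":0},
    {"dx":30.6,"dy":-24.5,"dz":-7,"wx":0,"wy":0,"wz":0.093,"hand":0},
    {"dx":30.6,"dy":-24.5,"dz":-7,"wx":0,"wy":0,"wz":0.093,"hand":0},
    {"dx":30.6,"dy":-24.5,"dz":-7,"wx":0,"wy":0,"wz":0.093,"hand":0},
  ],
)

```text
t: 6.65
ee_pos: [0.4666, 0.1208, 0.0762]
orientation: [0.0, 0.801, 0.599, -0.0]
contact_force: [1.0, -0.3, -3.3]
opening: 0.751
grasp_force: 70.8
```

```bash
cat > look.py <<'E'
from m import *
import sys
# look.py name nx ny z0 (mm) ...
a=sys.argv[1:];w={};z={}
for i in range(0,len(a),4): w[a[i]]=np.array([float(a[i+1]),float(a[i+2])])/1000; z[a[i]]=float(a[i+3])/1000
measure(w,z)
E
python3 go.py 467.6 121.2 35 -16.3; python3 look.py tin 467 121 71; python3 go.py 467.6 121.2 35 -16.3
```

```text
d cm [0.07 0.09 4.12] w [ 0.     0.    -0.002] | ee [466.6 120.8  76.2] F [ 1.  -0.3 -3.3] op 0.751 gf 70.8 t 6.65 q6 0.42
tin ['top'] [475.9 110.6] 86.9 0.715
tin ['scene'] [463.3 117.6] -17.5 0.204
tin ['top', 'scene'] [465.3 118.8] -18.4 0.473
d cm [0.05 0.11 4.12] w [-0.     0.    -0.002] | ee [466.4 121.   76.2] F [ 0.1 -1.2 -3.8] op 0.749 gf 70.8 t 6.85 q6 0.42
```

Emit:
step_arm(
  deltas=[
    {"dx":0.1,"dy":0.1,"dz":3,"wx":0,"wy":0,"wz":0,"hand":0},
    {"dx":0.1,"dy":0.1,"dz":5.7,"wx":0,"wy":0,"wz":0,"hand":0},
    {"dx":0.1,"dy":0.1,"dz":6.0,"wx":0,"wy":0,"wz":0,"hand":0},
    {"dx":0.1,"dy":0.1,"dz":6.0,"wx":0,"wy":0,"wz":0,"hand":0},
    {"dx":0.1,"dy":0.1,"dz":6.0,"wx":0,"wy":0,"wz":0,"hand":0},
  ],
)

```text
t: 7.35
ee_pos: [0.4681, 0.1224, 0.0174]
orientation: [0.0, 0.8, 0.599, 0.001]
contact_force: [-0.6, -0.3, -3.6]
opening: 0.751
grasp_force: 70.7
```

```bash
python3 go.py 467.6 121.2 13.6 -16.3
```

```text
d cm [-0.13 -0.01  0.38] w [ 0.001 -0.001 -0.001] | ee [468.1 122.4  17.4] F [-0.6 -0.3 -3.6] op 0.751 gf 70.7 t 7.35 q6 0.42
```

Emit:
step_arm(
  deltas=[
    {"dx":-0.1,"dy":0,"dz":0.2,"wx":0,"wy":0,"wz":0,"hand":0},
    {"dx":-0.1,"dy":0,"dz":0.3,"wx":0,"wy":0,"wz":0,"hand":0},
    {"dx":-0.1,"dy":0,"dz":0.3,"wx":0,"wy":0,"wz":0,"hand":0},
  ],
)

```text
t: 7.65
ee_pos: [0.4671, 0.1215, 0.0136]
orientation: [0.0, 0.8, 0.599, 0.0]
contact_force: [0.4, 0.0, -4.2]
opening: 0.751
grasp_force: 70.8
```

```bash
python3 go.py 467.6 121.2 13.6 -16.3
```

```text
d cm [-0.01  0.06  0.  ] w [ 0.    -0.    -0.001] | ee [467.1 121.5  13.6] F [ 0.4  0.  -4.2] op 0.751 gf 70.8 t 7.65 q6 0.42
```

Emit:
step_arm(
  deltas=[
    {"dx":0,"dy":0,"dz":0.15,"wx":0,"wy":0,"wz":0,"hand":0},
    {"dx":0,"dy":0,"dz":0.2,"wx":0,"wy":0,"wz":0,"hand":0},
    {"dx":0,"dy":0,"dz":0.2,"wx":0,"wy":0,"wz":0,"hand":0},
  ],
)

```text
t: 7.95
ee_pos: [0.4672, 0.1215, 0.0134]
orientation: [0.0, 0.8, 0.6, 0.0]
contact_force: [-5.0, -1.0, 8.0]
opening: 0.754
grasp_force: 72.0
```

Emit:
step_arm(
  deltas=[
    {"dx":0,"dy":0,"dz":-0.15,"wx":0,"wy":0,"wz":0,"hand":0},
    {"dx":0,"dy":0,"dz":-0.15,"wx":0,"wy":0,"wz":0,"hand":1},
    {"dx":0,"dy":0,"dz":-0.15,"wx":0,"wy":0,"wz":0,"hand":1},
    {"dx":0,"dy":0,"dz":-0.15,"wx":0,"wy":0,"wz":0,"hand":1},
    {"dx":0,"dy":0,"dz":-0.15,"wx":0,"wy":0,"wz":0,"hand":1},
    {"dx":0,"dy":0,"dz":-3,"wx":0,"wy":0,"wz":0,"hand":1},
    {"dx":0,"dy":0,"dz":-8,"wx":0,"wy":0,"wz":0,"hand":1},
    {"dx":0,"dy":0,"dz":-8,"wx":0,"wy":0,"wz":0,"hand":1},
  ],
)

```text
t: 8.75
ee_pos: [0.4721, 0.1222, 0.0987]
orientation: [0.004, 0.8, 0.6, 0.006]
contact_force: [0.6, -1.0, 0.2]
opening: 0.999
grasp_force: 0.0
```

```bash
python3 go.py 660 -24.2 80 -17
```

```text
d cm [-8.78 22.13  2.12] w [ 0.013 -0.006  0.012] | ee [472.1 122.2  98.7] F [ 0.6 -1.   0.2] op 0.999 gf 0.0 t 8.75 q6 0.42
```

Emit:
step_arm(
  deltas=[
    {"dx":-8.7,"dy":22.3,"dz":0,"wx":0,"wy":0,"wz":0.012,"hand":1},
    {"dx":-8.7,"dy":22.3,"dz":0,"wx":0,"wy":0,"wz":0.012,"hand":1},
    {"dx":-8.7,"dy":22.3,"dz":0,"wx":0,"wy":0,"wz":0.012,"hand":1},
    {"dx":-8.7,"dy":22.3,"dz":0,"wx":0,"wy":0,"wz":0.012,"hand":1},
    {"dx":-8.7,"dy":22.3,"dz":2,"wx":0,"wy":0,"wz":0.012,"hand":1},
    {"dx":-8.7,"dy":22.3,"dz":4,"wx":0,"wy":0,"wz":0.012,"hand":1},
    {"dx":-8.7,"dy":22.3,"dz":4,"wx":0,"wy":0,"wz":0.012,"hand":1},
    {"dx":-8.7,"dy":22.3,"dz":4,"wx":0,"wy":0,"wz":0.012,"hand":1},
    {"dx":-8.7,"dy":22.3,"dz":4,"wx":0,"wy":0,"wz":0.012,"hand":1},
  ],
)

```text
t: 9.65
ee_pos: [0.6569, -0.0241, 0.0528]
orientation: [0.001, 0.804, 0.595, 0.001]
contact_force: [-0.8, -0.1, 0.5]
opening: 1.0
grasp_force: 0.0
```

```bash
python3 look.py tin 467.6 122 4 blue_tray 468 122 0; python3 go.py 660 -24.2 8 -17
```

```text
tin ['top'] [468.3 122.6] -14.3 0.09
tin ['top', 'scene'] [468.3 122.6] -14.3 0.09
blue_tray ['top'] [467.7 126. ] -16.2 0.484
blue_tray ['top', 'scene'] [467.7 126. ] -16.2 0.484
d cm [0.11 0.3  4.44] w [ 0.002 -0.     0.   ] | ee [656.8 -24.4  52.4] F [ 0.7  0.2 -0.1] op 1.006 gf 0.0 t 9.95 q6 0.17
```

Emit:
step_arm(
  deltas=[
    {"dx":0.1,"dy":0.3,"dz":2.5,"wx":0,"wy":0,"wz":0,"hand":1},
    {"dx":0.1,"dy":0.3,"dz":4.4,"wx":0,"wy":0,"wz":0,"hand":1},
    {"dx":0.1,"dy":0.3,"dz":4.4,"wx":0,"wy":0,"wz":0,"hand":1},
    {"dx":0.1,"dy":0.3,"dz":4.4,"wx":0,"wy":0,"wz":0,"hand":1},
    {"dx":0.1,"dy":0.3,"dz":4.4,"wx":0,"wy":0,"wz":0,"hand":0},
    {"dx":0.1,"dy":0.3,"dz":4.4,"wx":0,"wy":0,"wz":0,"hand":0},
    {"dx":0.1,"dy":0.3,"dz":4.4,"wx":0,"wy":0,"wz":0,"hand":0},
    {"dx":0.1,"dy":0.3,"dz":4.4,"wx":0,"wy":0,"wz":0,"hand":0},
    {"dx":0.1,"dy":0.3,"dz":4.4,"wx":0,"wy":0,"wz":0,"hand":0},
    {"dx":0.1,"dy":0.3,"dz":4.4,"wx":0,"wy":0,"wz":0,"hand":0},
  ],
)

```text
t: 10.95
ee_pos: [0.6612, -0.0248, 0.0097]
orientation: [0.001, 0.804, 0.595, 0.002]
contact_force: [0.6, -0.6, 5.8]
opening: 0.685
grasp_force: 67.6
```

```bash
python3 go.py 660 -24.2 8 -17 454.8 -101.3 80 -12
```

```text
d cm [ 0.02 -0.13  0.17] w [ 0.004 -0.001 -0.   ] | ee [661.2 -24.8   9.7] F [ 0.6 -0.6  5.8] op 0.685 gf 67.6 t 10.95 q6 0.17
d cm [-13.35 -17.47  -7.12] w [ 0.004 -0.001 -0.088] | ee [661.2 -24.8   9.7] F [ 0.6 -0.6  5.8] op 0.685 gf 67.6 t 10.95 q6 0.17
```

Emit:
step_arm(
  deltas=[
    {"dx":0,"dy":0,"dz":-3,"wx":0,"wy":0,"wz":0,"hand":0},
    {"dx":0,"dy":0,"dz":-6,"wx":0,"wy":0,"wz":0,"hand":0},
    {"dx":-13.4,"dy":-17.5,"dz":-6,"wx":0,"wy":0,"wz":-0.088,"hand":0},
    {"dx":-13.4,"dy":-17.5,"dz":-6,"wx":0,"wy":0,"wz":-0.088,"hand":0},
    {"dx":-13.4,"dy":-17.5,"dz":-6,"wx":0,"wy":0,"wz":-0.088,"hand":0},
    {"dx":-13.4,"dy":-17.5,"dz":-6,"wx":0,"wy":0,"wz":-0.088,"hand":0},
    {"dx":-13.4,"dy":-17.5,"dz":-6,"wx":0,"wy":0,"wz":-0.088,"hand":0},
    {"dx":-13.4,"dy":-17.5,"dz":-6,"wx":0,"wy":0,"wz":-0.088,"hand":0},
    {"dx":-13.4,"dy":-17.5,"dz":-6,"wx":0,"wy":0,"wz":-0.088,"hand":0},
    {"dx":-13.4,"dy":-17.5,"dz":-4,"wx":0,"wy":0,"wz":-0.088,"hand":0},
    {"dx":-13.4,"dy":-17.5,"dz":-2,"wx":0,"wy":0,"wz":-0.088,"hand":0},
    {"dx":-13.4,"dy":-17.5,"dz":-1.4,"wx":0,"wy":0,"wz":-0.088,"hand":0},
    {"dx":-13.4,"dy":-17.5,"dz":-1.4,"wx":0,"wy":0,"wz":-0.088,"hand":0},
    {"dx":-13.4,"dy":-17.5,"dz":-1.4,"wx":0,"wy":0,"wz":-0.088,"hand":0},
  ],
)

```text
t: 12.35
ee_pos: [0.4543, -0.1015, 0.0219]
orientation: [0.0, 0.777, 0.63, 0.0]
contact_force: [0.6, 0.5, -0.7]
opening: 0.687
grasp_force: 66.7
```

```bash
python3 go.py 454.8 -101.3 13.7 -12
```

```text
d cm [0.03 0.05 0.82] w [ 0.001 -0.     0.001] | ee [ 454.3 -101.5   21.9] F [ 0.6  0.5 -0.7] op 0.687 gf 66.7 t 12.35 q6 -0.13
```

Emit:
step_arm(
  deltas=[
    {"dx":0,"dy":0,"dz":0.5,"wx":0,"wy":0,"wz":0,"hand":0},
    {"dx":0,"dy":0,"dz":0.8,"wx":0,"wy":0,"wz":0,"hand":0},
    {"dx":0,"dy":0,"dz":0.9,"wx":0,"wy":0,"wz":0,"hand":0},
    {"dx":0,"dy":0,"dz":0.9,"wx":0,"wy":0,"wz":0,"hand":0},
  ],
)

```text
t: 12.75
ee_pos: [0.4539, -0.1017, 0.0136]
orientation: [0.001, 0.777, 0.629, 0.001]
contact_force: [-1.1, 1.4, 3.9]
opening: 0.687
grasp_force: 67.3
```

Emit:
step_arm(
  deltas=[
    {"dx":0,"dy":0,"dz":-0.1,"wx":0,"wy":0,"wz":0,"hand":1},
    {"dx":0,"dy":0,"dz":-0.1,"wx":0,"wy":0,"wz":0,"hand":1},
    {"dx":0,"dy":0,"dz":-0.1,"wx":0,"wy":0,"wz":0,"hand":1},
    {"dx":0,"dy":0,"dz":-0.1,"wx":0,"wy":0,"wz":0,"hand":1},
    {"dx":0,"dy":0,"dz":-3,"wx":0,"wy":0,"wz":0,"hand":1},
    {"dx":0,"dy":0,"dz":-8,"wx":0,"wy":0,"wz":0,"hand":1},
    {"dx":0,"dy":0,"dz":-12,"wx":0,"wy":0,"wz":0,"hand":1},
  ],
)

```text
t: 13.45
ee_pos: [0.4531, -0.1015, 0.1339]
orientation: [0.0, 0.777, 0.629, 0.0]
contact_force: [0.9, -0.8, 0.6]
opening: 1.001
grasp_force: 0.0
```

```bash
cat > tape.py <<'E'
from h import *
# D-shaped profile in y-z: candidates of roundness; symmetric prism
import h
near=np.array([.673,.176])
ty,tz=np.meshgrid([0],[0])
th=np.linspace(0,np.pi,19)
def hull2(c,p,d,z0=0):
    x,y,a=p;k=h.KN
    pr=[(-.039,0),(.039,0)]+[(.039*np.sign(np.cos(t))*abs(np.cos(t))**k,.02+.05*abs(np.sin(t))**k) for t in th]
    P=np.array([[s*.019,u,v] for s in(-1,1) for u,v in pr])
    return cv2.convexHull(proj(c,P@Ro.from_euler('z',a).as_matrix().T+[x,y,0]).astype(np.float32))[:,0]
h.hull=hull2
obs=[]
for n in('top','scene'):
    c=r.capture(n);L=r.trace('tape_rule',c)
    if not L: continue
    q=min(L,key=lambda q:np.linalg.norm(world(c,q['position'],.035)[0,:2]-near));print(n,np.round(q['position']),q['mask'].sum());obs.append((c,q['mask'],n))
    m=q['mask'];v,u=np.nonzero(m)
    if n=='top':
        col=c['image'][m]
im=[]
for K in(.5,1.):
    h.KN=K
    for sel in(['top'],['scene'],['top','scene']):
        o=[(c,m) for c,m,n in obs if n in sel]
        if not o: continue
        p,e=fit(o,D['tape_rule'],near);print(K,sel,np.round(p[:2]*1000,1),round(np.degrees(p[2]),1),round(e,3))
for c,m,n in obs:
    u,v=proj(c,[[*near,.035]])[0].astype(int);w=40
    a=cv2.resize(c['image'][v-w:v+w,u-w:u+w,::-1],(400,400),interpolation=cv2.INTER_CUBIC)
    cv2.polylines(a,[np.round((hull2(c,p,0)-[u-w,v-w]+.5)*5).astype(np.int32)],True,(255,255,0),1)
    cs,_=cv2.findContours(m[v-w:v+w,u-w:u+w].astype(np.uint8),0,2);cv2.polylines(a,[x*5+2 for x in cs],True,(0,255,0),1);im.append(a)
cv2.imwrite('pics/tape.png',np.hstack(im))
E
python3 tape.py; python3 go.py 673 176 120 5
```

```text
top [287. 188.] 425
scene [311. 199.] 632
0.5 ['top'] [672.7 177.3] 17.5 0.187
0.5 ['scene'] [668.1 173.6] -16.1 0.158
0.5 ['top', 'scene'] [671.9 176.3] 17.3 0.2
1.0 ['top'] [673.9 177.7] 10.4 0.151
1.0 ['scene'] [675.6 179.3] -8.6 0.111
1.0 ['top', 'scene'] [674.2 178.5] 7.1 0.14
d cm [31.72 15.67  1.38] w [ 0.003  0.001 -0.296] | ee [ 453.8 -101.8  133.5] F [-0.4 -0.6 -0.8] op 1.002 gf 0.0 t 13.65 q6 -0.13
```

View pics/tape.png

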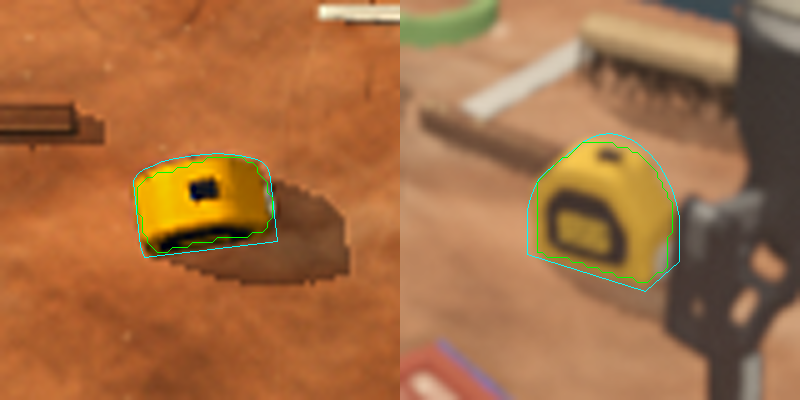

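The top crop shows the tape measure with its foot edge tilted about 7°. The outline is centred on it in both views, at (674,178). Going to grasp it.

Emit:
step_arm(
  deltas=[
    {"dx":31.9,"dy":15.7,"dz":1,"wx":0,"wy":0,"wz":-0.34,"hand":1},
    {"dx":31.9,"dy":15.7,"dz":1,"wx":0,"wy":0,"wz":-0.34,"hand":1},
    {"dx":31.9,"dy":15.7,"dz":1,"wx":0,"wy":0,"wz":-0.34,"hand":1},
    {"dx":31.9,"dy":15.7,"dz":1,"wx":0,"wy":0,"wz":-0.34,"hand":1},
    {"dx":31.9,"dy":15.7,"dz":1,"wx":0,"wy":0,"wz":-0.34,"hand":1},
    {"dx":31.9,"dy":15.7,"dz":1,"wx":0,"wy":0,"wz":-0.34,"hand":1},
    {"dx":31.9,"dy":15.7,"dz":1,"wx":0,"wy":0,"wz":-0.34,"hand":1},
    {"dx":31.9,"dy":15.7,"dz":1,"wx":0,"wy":0,"wz":-0.34,"hand":1},
    {"dx":31.9,"dy":15.7,"dz":3,"wx":0,"wy":0,"wz":-0.34,"hand":1},
    {"dx":31.9,"dy":15.7,"dz":3,"wx":0,"wy":0,"wz":-0.34,"hand":1},
    {"dx":31.9,"dy":15.7,"dz":3,"wx":0,"wy":0,"wz":-0.34,"hand":1},
    {"dx":31.9,"dy":15.7,"dz":3,"wx":0,"wy":0,"wz":-0.34,"hand":1},
  ],
)

```text
t: 14.85
ee_pos: [0.6727, 0.1772, 0.1026]
orientation: [-0.0, 0.66, 0.752, -0.0]
contact_force: [0.9, -1.2, -0.2]
opening: 0.996
grasp_force: 0.0
```

```bash
python3 look.py sander 454.8 -101.3 4 white_tray 455 -101.3 0;  python3 go.py 674 178.3 20 7.5
```

```text
sander ['top'] [ 453.4 -101. ] -10.6 0.039
sander ['scene'] [ 454.5 -103.3] -10.6 0.031
sander ['top', 'scene'] [ 453.8 -102.1] -10.2 0.043
white_tray ['top'] [ 454.6 -100.6] -12.0 0.514
white_tray ['top', 'scene'] [ 454.6 -100.6] -12.0 0.514
d cm [0.04 0.08 8.32] w [ 0.001 -0.    -0.   ] | ee [673.1 177.7 103.2] F [ 0.3 -0.2  0. ] op 1.002 gf 0.0 t 15.15 q6 0.05
```

Sander sits well centred. I close on the tape measure next.

Emit:
step_arm(
  deltas=[
    {"dx":0,"dy":0.1,"dz":4,"wx":0,"wy":0,"wz":0,"hand":1},
    {"dx":0,"dy":0.1,"dz":7,"wx":0,"wy":0,"wz":0,"hand":1},
    {"dx":0,"dy":0.1,"dz":8.3,"wx":0,"wy":0,"wz":0,"hand":1},
    {"dx":0,"dy":0.1,"dz":8.3,"wx":0,"wy":0,"wz":0,"hand":1},
    {"dx":0,"dy":0.1,"dz":8.3,"wx":0,"wy":0,"wz":0,"hand":0},
    {"dx":0,"dy":0.1,"dz":8.3,"wx":0,"wy":0,"wz":0,"hand":0},
    {"dx":0,"dy":0.1,"dz":8.3,"wx":0,"wy":0,"wz":0,"hand":0},
    {"dx":0,"dy":0.1,"dz":8.3,"wx":0,"wy":0,"wz":0,"hand":0},
    {"dx":0,"dy":0.1,"dz":8.3,"wx":0,"wy":0,"wz":0,"hand":0},
    {"dx":0,"dy":0.1,"dz":8.3,"wx":0,"wy":0,"wz":0,"hand":0},
    {"dx":0,"dy":0.1,"dz":8.3,"wx":0,"wy":0,"wz":0,"hand":0},
  ],
)

```text
t: 16.25
ee_pos: [0.6753, 0.1784, 0.0219]
orientation: [0.001, 0.659, 0.752, 0.002]
contact_force: [-0.3, 0.4, 5.9]
opening: 0.439
grasp_force: 60.3
```

```bash
python3 go.py 674 178.3 20 7.5 468 122.3 100 -15.5
```

```text
d cm [ 0.   -0.13  0.18] w [ 0.004 -0.     0.   ] | ee [675.3 178.4  21.9] F [-0.3  0.4  5.9] op 0.439 gf 60.3 t 16.25 q6 0.05
d cm [ -2.85 -21.25  -7.91] w [ 0.004 -0.001  0.402] | ee [675.3 178.4  21.9] F [-0.3  0.4  5.9] op 0.439 gf 60.3 t 16.25 q6 0.05
```

Emit:
step_arm(
  deltas=[
    {"dx":0,"dy":0,"dz":-4,"wx":0,"wy":0,"wz":0,"hand":0},
    {"dx":0,"dy":0,"dz":-8,"wx":0,"wy":0,"wz":0,"hand":0},
    {"dx":-2.8,"dy":-21.2,"dz":-8,"wx":0,"wy":0,"wz":0.4,"hand":0},
    {"dx":-2.8,"dy":-21.2,"dz":-8,"wx":0,"wy":0,"wz":0.4,"hand":0},
    {"dx":-2.8,"dy":-21.2,"dz":-8,"wx":0,"wy":0,"wz":0.4,"hand":0},
    {"dx":-2.8,"dy":-21.2,"dz":-8,"wx":0,"wy":0,"wz":0.4,"hand":0},
    {"dx":-2.8,"dy":-21.2,"dz":-8,"wx":0,"wy":0,"wz":0.4,"hand":0},
    {"dx":-2.8,"dy":-21.2,"dz":-8,"wx":0,"wy":0,"wz":0.4,"hand":0},
    {"dx":-2.8,"dy":-21.2,"dz":-6,"wx":0,"wy":0,"wz":0.4,"hand":0},
    {"dx":-2.8,"dy":-21.2,"dz":-4,"wx":0,"wy":0,"wz":0.4,"hand":0},
    {"dx":-2.8,"dy":-21.2,"dz":-4,"wx":0,"wy":0,"wz":0.4,"hand":0},
    {"dx":-2.8,"dy":-21.2,"dz":-4,"wx":0,"wy":0,"wz":0.4,"hand":0},
    {"dx":-2.8,"dy":-21.2,"dz":-4,"wx":0,"wy":0,"wz":0.4,"hand":0},
  ],
)

```text
t: 17.55
ee_pos: [0.4687, 0.1228, 0.0604]
orientation: [0.0, 0.796, 0.606, 0.001]
contact_force: [0.8, 0.0, -2.9]
opening: 0.438
grasp_force: 60.4
```

```bash
python3 go.py 468 122.3 55 -15.5
python3 - <<'E'
from h import *
c=r.capture('scene')
a=cv2.resize(c['image'][180:300,200:360,::-1],None,fx=5,fy=5,interpolation=cv2.INTER_CUBIC)
for p,d,z in(((.468,.1223,np.radians(-15.5)),D['tin'],.004),((.468,.1223,np.radians(-15.5)),(.038,.078,.07),.039)):
    cv2.polylines(a,[np.round((hull(c,p,d,z)-[200,180]+.5)*5).astype(np.int32)],True,(255,255,0),1)
cv2.imwrite('pics/held.png',a)
E
```

```text
d cm [-0.07 -0.06  0.54] w [ 0.002 -0.001  0.002] | ee [468.7 122.8  60.4] F [ 0.8  0.  -2.9] op 0.438 gf 60.4 t 17.55 q6 0.41
```

View pics/held.png

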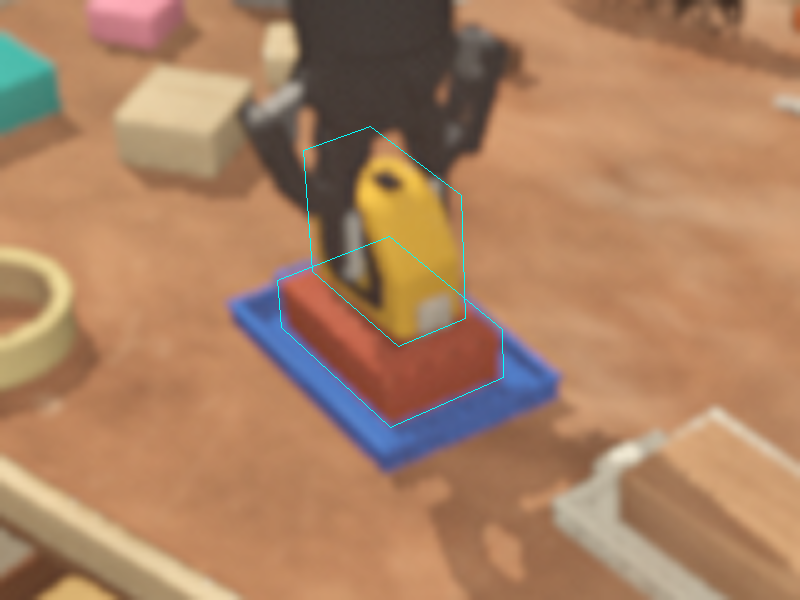

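The held tape measure sits over the tin within about 2 mm: its bottom corner is at crop (400,338) and the predicted corner is at (398,346). Lowering now.

Emit:
step_arm(
  deltas=[
    {"dx":-0.1,"dy":-0.1,"dz":0.3,"wx":0,"wy":0,"wz":0,"hand":0},
    {"dx":-0.1,"dy":-0.1,"dz":0.5,"wx":0,"wy":0,"wz":0,"hand":0},
    {"dx":-0.1,"dy":-0.1,"dz":0.6,"wx":0,"wy":0,"wz":0,"hand":0},
    {"dx":-0.1,"dy":-0.1,"dz":0.6,"wx":0,"wy":0,"wz":0,"hand":0},
  ],
)

```text
t: 18.0
ee_pos: [0.4666, 0.1219, 0.0552]
orientation: [0.0, 0.796, 0.606, 0.001]
contact_force: [-3.1, -0.4, 5.9]
opening: 0.44
grasp_force: 61.1
```

Emit:
step_arm(
  deltas=[
    {"dx":-0.1,"dy":-0.1,"dz":0.45,"wx":0,"wy":0,"wz":0,"hand":0},
    {"dx":-0.1,"dy":-0.1,"dz":0.45,"wx":0,"wy":0,"wz":0,"hand":1},
    {"dx":-0.1,"dy":-0.1,"dz":0.45,"wx":0,"wy":0,"wz":0,"hand":1},
    {"dx":-0.1,"dy":-0.1,"dz":0.45,"wx":0,"wy":0,"wz":0,"hand":1},
    {"dx":-0.1,"dy":-0.1,"dz":0.45,"wx":0,"wy":0,"wz":0,"hand":1},
    {"dx":-0.1,"dy":-0.1,"dz":0.45,"wx":0,"wy":0,"wz":0,"hand":1},
    {"dx":-0.1,"dy":-0.1,"dz":-3,"wx":0,"wy":0,"wz":0,"hand":1},
    {"dx":-0.1,"dy":-0.1,"dz":-8,"wx":0,"wy":0,"wz":0,"hand":1},
    {"dx":-0.1,"dy":-0.1,"dz":-10,"wx":0,"wy":0,"wz":0,"hand":1},
    {"dx":-0.1,"dy":-0.1,"dz":-10,"wx":0,"wy":0,"wz":0,"hand":1},
  ],
)

```text
t: 19.0
ee_pos: [0.4675, 0.1216, 0.1577]
orientation: [0.002, 0.796, 0.606, 0.004]
contact_force: [0.6, -0.2, 0.4]
opening: 0.994
grasp_force: 0.0
```

```bash
python3 go.py 466.3 -322.5 100 -22
```

```text
d cm [-42.86  11.64   5.71] w [ 0.008 -0.004  0.115] | ee [467.5 121.6 157.7] F [ 0.6 -0.2  0.4] op 0.994 gf 0.0 t 19.0 q6 0.41
```

Emit:
step_arm(
  deltas=[
    {"dx":-42.8,"dy":11.7,"dz":0,"wx":0,"wy":0,"wz":0.115,"hand":1},
    {"dx":-42.8,"dy":11.7,"dz":0,"wx":0,"wy":0,"wz":0.115,"hand":1},
    {"dx":-42.8,"dy":11.7,"dz":0,"wx":0,"wy":0,"wz":0.115,"hand":1},
    {"dx":-42.8,"dy":11.7,"dz":0,"wx":0,"wy":0,"wz":0.115,"hand":1},
    {"dx":-42.8,"dy":11.7,"dz":0,"wx":0,"wy":0,"wz":0.115,"hand":1},
    {"dx":-42.8,"dy":11.7,"dz":0,"wx":0,"wy":0,"wz":0.115,"hand":1},
    {"dx":-42.8,"dy":11.7,"dz":5,"wx":0,"wy":0,"wz":0.115,"hand":1},
    {"dx":-42.8,"dy":11.7,"dz":10,"wx":0,"wy":0,"wz":0.115,"hand":1},
    {"dx":-42.8,"dy":11.7,"dz":11,"wx":0,"wy":0,"wz":0.115,"hand":1},
    {"dx":-42.8,"dy":11.7,"dz":11,"wx":0,"wy":0,"wz":0.115,"hand":1},
    {"dx":-42.8,"dy":11.7,"dz":11,"wx":0,"wy":0,"wz":0.115,"hand":1},
    {"dx":-42.8,"dy":11.7,"dz":11,"wx":0,"wy":0,"wz":0.115,"hand":1},
    {"dx":-42.8,"dy":11.7,"dz":11,"wx":0,"wy":0,"wz":0.115,"hand":1},
  ],
)

```text
t: 20.3
ee_pos: [0.4645, -0.3217, 0.0439]
orientation: [0.0, 0.829, 0.56, 0.0]
contact_force: [0.5, -0.6, 0.7]
opening: 1.001
grasp_force: 0.0
```

```bash
python3 go.py 466.3 -322.5 1 -22
python3 - <<'E'
from h import *
c=r.capture('scene')
a=cv2.resize(c['image'][160:280,200:360,::-1],None,fx=3,fy=3,interpolation=cv2.INTER_CUBIC)
for p,d,z in(((.468,.1223,np.radians(-15.5)),D['tin'],.004),((.468,.1223,np.radians(-15.5)),(.038,.078,.07),.033)):
    cv2.polylines(a,[np.round((hull(c,p,d,z)-[200,160]+.5)*3).astype(np.int32)],True,(255,255,0),1)
c=r.capture('top')
b=cv2.resize(c['image'][210:300,255:335,::-1],None,fx=4,fy=4,interpolation=cv2.INTER_CUBIC)
for p,d,z in(((.468,.1223,np.radians(-15.5)),D['tin'],.004),((.468,.1223,np.radians(-15.5)),(.038,.078,.07),.033)):
    cv2.polylines(b,[np.round((hull(c,p,d,z)-[255,210]+.5)*4).astype(np.int32)],True,(255,255,0),1)
cv2.imwrite('pics/tapeon.png',np.hstack([a[:360],b]))
E
```

```text
d cm [-0.    0.19  4.29] w [ 0.001 -0.     0.001] | ee [ 464.5 -321.7   43.9] F [ 0.5 -0.6  0.7] op 1.001 gf 0.0 t 20.3 q6 -0.32
```

View pics/tapeon.png

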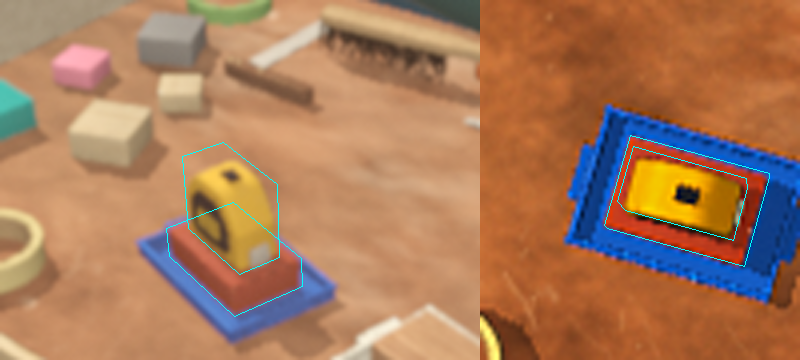

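The tape measure stands centred on the tin and lengthwise with it; its outline matches in both crops. The plate is next.

Emit:
step_arm(
  deltas=[
    {"dx":0,"dy":0.2,"dz":2.5,"wx":0,"wy":0,"wz":0,"hand":1},
    {"dx":0,"dy":0.2,"dz":4.3,"wx":0,"wy":0,"wz":0,"hand":1},
    {"dx":0,"dy":0.2,"dz":4.4,"wx":0,"wy":0,"wz":0,"hand":1},
    {"dx":0,"dy":0.2,"dz":4.4,"wx":0,"wy":0,"wz":0,"hand":1},
    {"dx":0,"dy":0.2,"dz":4.4,"wx":0,"wy":0,"wz":0,"hand":0.75},
    {"dx":0,"dy":0.2,"dz":4.4,"wx":0,"wy":0,"wz":0,"hand":0.75},
    {"dx":0,"dy":0.2,"dz":4.4,"wx":0,"wy":0,"wz":0,"hand":0.75},
  ],
  newtons=40,
)

```text
t: 21.1
ee_pos: [0.4664, -0.3237, 0.0005]
orientation: [0.001, 0.829, 0.559, 0.0]
contact_force: [0.2, 0.1, 0.5]
opening: 0.747
grasp_force: 0.0
```

```bash
python3 go.py 466.3 -322.5 0 -22
```

```text
d cm [ 0.1  -0.05  0.05] w [0.002 0.001 0.   ] | ee [ 466.4 -323.7    0.5] F [0.2 0.1 0.5] op 0.747 gf 0.0 t 21.1 q6 -0.32
```

Emit:
step_arm(
  deltas=[
    {"dx":0.1,"dy":0,"dz":0,"wx":0,"wy":0,"wz":0,"hand":0},
    {"dx":0.1,"dy":0,"dz":0,"wx":0,"wy":0,"wz":0,"hand":0},
    {"dx":0.1,"dy":0,"dz":0,"wx":0,"wy":0,"wz":0,"hand":0},
    {"dx":0.1,"dy":0,"dz":0,"wx":0,"wy":0,"wz":0,"hand":0},
    {"dx":0.1,"dy":0,"dz":0,"wx":0,"wy":0,"wz":0,"hand":0},
    {"dx":0.1,"dy":0,"dz":0,"wx":0,"wy":0,"wz":0,"hand":0},
  ],
)

```text
t: 21.7
ee_pos: [0.4667, -0.3227, 0.0001]
orientation: [0.001, 0.829, 0.559, 0.0]
contact_force: [-0.1, 0.2, 4.9]
opening: 0.574
grasp_force: 43.2
```

```bash
python3 go.py 466.3 -322.5 0 -22 454 -101.6 60 -11.5
```

```text
d cm [-0.   -0.05  0.01] w [ 0.002  0.    -0.   ] | ee [ 4.667e+02 -3.227e+02  1.000e-01] F [-0.1  0.2  4.9] op 0.574 gf 43.2 t 21.7 q6 -0.32
d cm [20.02 -9.46 -6.01] w [ 0.001  0.    -0.183] | ee [ 4.667e+02 -3.227e+02  1.000e-01] F [-0.1  0.2  4.9] op 0.574 gf 43.2 t 21.7 q6 -0.32
```

Emit:
step_arm(
  deltas=[
    {"dx":0,"dy":0,"dz":-3,"wx":0,"wy":0,"wz":0,"hand":0},
    {"dx":0,"dy":0,"dz":-7,"wx":0,"wy":0,"wz":0,"hand":0},
    {"dx":20,"dy":-9.5,"dz":-7,"wx":0,"wy":0,"wz":-0.183,"hand":0},
    {"dx":20,"dy":-9.5,"dz":-7,"wx":0,"wy":0,"wz":-0.183,"hand":0},
    {"dx":20,"dy":-9.5,"dz":-7,"wx":0,"wy":0,"wz":-0.183,"hand":0},
    {"dx":20,"dy":-9.5,"dz":-7,"wx":0,"wy":0,"wz":-0.183,"hand":0},
    {"dx":20,"dy":-9.5,"dz":-7,"wx":0,"wy":0,"wz":-0.183,"hand":0},
    {"dx":20,"dy":-9.5,"dz":-5,"wx":0,"wy":0,"wz":-0.183,"hand":0},
    {"dx":20,"dy":-9.5,"dz":-4.2,"wx":0,"wy":0,"wz":-0.183,"hand":0},
    {"dx":20,"dy":-9.5,"dz":-4.2,"wx":0,"wy":0,"wz":-0.183,"hand":0},
    {"dx":20,"dy":-9.5,"dz":-4.2,"wx":0,"wy":0,"wz":-0.183,"hand":0},
  ],
)

```text
t: 22.8
ee_pos: [0.4528, -0.1017, 0.041]
orientation: [-0.0, 0.775, 0.632, -0.0]
contact_force: [-0.0, 0.6, 0.4]
opening: 0.571
grasp_force: 42.6
```

```bash
python3 go.py 454 -101.6 34.2 -11.5
```

```text
d cm [0.04 0.12 0.68] w [-0.001 -0.    -0.001] | ee [ 452.8 -101.7   41. ] F [-0.   0.6  0.4] op 0.571 gf 42.6 t 22.8 q6 -0.14
```

Emit:
step_arm(
  deltas=[
    {"dx":0,"dy":0.1,"dz":0.4,"wx":0,"wy":0,"wz":0,"hand":0},
    {"dx":0,"dy":0.1,"dz":0.7,"wx":0,"wy":0,"wz":0,"hand":0},
    {"dx":0,"dy":0.1,"dz":0.8,"wx":0,"wy":0,"wz":0,"hand":0},
    {"dx":0,"dy":0.1,"dz":0.8,"wx":0,"wy":0,"wz":0,"hand":0},
  ],
)

```text
t: 23.2
ee_pos: [0.4545, -0.1021, 0.0341]
orientation: [0.001, 0.775, 0.632, 0.0]
contact_force: [-0.3, -0.6, 2.6]
opening: 0.571
grasp_force: 43.1
```

Contact at the expected height. I release, then go to the pale block.

Emit:
step_arm(
  deltas=[
    {"dx":0,"dy":0,"dz":0,"wx":0,"wy":0,"wz":0,"hand":1},
    {"dx":0,"dy":0,"dz":0,"wx":0,"wy":0,"wz":0,"hand":1},
    {"dx":0,"dy":0,"dz":0,"wx":0,"wy":0,"wz":0,"hand":1},
    {"dx":0,"dy":0,"dz":0,"wx":0,"wy":0,"wz":0,"hand":1},
    {"dx":0,"dy":0,"dz":-3,"wx":0,"wy":0,"wz":0,"hand":1},
    {"dx":0,"dy":0,"dz":-8,"wx":0,"wy":0,"wz":0,"hand":1},
    {"dx":0,"dy":0,"dz":-13,"wx":0,"wy":0,"wz":0,"hand":1},
    {"dx":0,"dy":0,"dz":-13,"wx":0,"wy":0,"wz":0,"hand":1},
  ],
)

```text
t: 24.0
ee_pos: [0.4584, -0.1029, 0.1719]
orientation: [0.007, 0.774, 0.633, 0.004]
contact_force: [0.5, -0.5, -0.2]
opening: 1.0
grasp_force: 0.0
```

```bash
python3 go.py 550.4 352 130 22.5
```

```text
d cm [46.42 -0.13  4.09] w [ 0.015  0.007 -0.594] | ee [ 458.4 -102.9  171.9] F [ 0.5 -0.5 -0.2] op 1.0 gf 0.0 t 24.0 q6 -0.14
```

Emit:
step_arm(
  deltas=[
    {"dx":46.4,"dy":0,"dz":0,"wx":0,"wy":0,"wz":-0.594,"hand":1},
    {"dx":46.4,"dy":0,"dz":0,"wx":0,"wy":0,"wz":-0.594,"hand":1},
    {"dx":46.4,"dy":0,"dz":0,"wx":0,"wy":0,"wz":-0.594,"hand":1},
    {"dx":46.4,"dy":0,"dz":0,"wx":0,"wy":0,"wz":-0.594,"hand":1},
    {"dx":46.4,"dy":0,"dz":0,"wx":0,"wy":0,"wz":-0.594,"hand":1},
    {"dx":46.4,"dy":0,"dz":0,"wx":0,"wy":0,"wz":-0.594,"hand":1},
    {"dx":46.4,"dy":0,"dz":0,"wx":0,"wy":0,"wz":-0.594,"hand":1},
    {"dx":46.4,"dy":0,"dz":0,"wx":0,"wy":0,"wz":-0.594,"hand":1},
    {"dx":46.4,"dy":0,"dz":0,"wx":0,"wy":0,"wz":-0.594,"hand":1},
    {"dx":46.4,"dy":0,"dz":4,"wx":0,"wy":0,"wz":-0.594,"hand":1},
    {"dx":46.4,"dy":0,"dz":9,"wx":0,"wy":0,"wz":-0.594,"hand":1},
    {"dx":46.4,"dy":0,"dz":11,"wx":0,"wy":0,"wz":-0.594,"hand":1},
    {"dx":46.4,"dy":0,"dz":11,"wx":0,"wy":0,"wz":-0.594,"hand":1},
    {"dx":46.4,"dy":0,"dz":11,"wx":0,"wy":0,"wz":-0.594,"hand":1},
    {"dx":46.4,"dy":0,"dz":11,"wx":0,"wy":0,"wz":-0.594,"hand":1},
  ],
  newtons=60,
)

```text
t: 25.5
ee_pos: [0.5483, 0.3539, 0.0561]
orientation: [0.001, 0.556, 0.831, 0.002]
contact_force: [-1.0, 0.1, 1.2]
opening: 0.998
grasp_force: 0.0
```

```bash
python3 look.py dark_plate 454 -102 34; python3 go.py 550.4 352 6 22.5
```

```text
dark_plate ['top'] [ 455.1 -101. ] -12.5 0.07
dark_plate ['scene'] [ 455.4 -102.4] -11.4 0.037
dark_plate ['top', 'scene'] [ 455.1 -102.1] -11.7 0.06
d cm [-0.25  0.17  4.96] w [ 0.004 -0.    -0.   ] | ee [547.8 353.5  55.6] F [ 0.5  0.6 -0.5] op 1.004 gf 0.0 t 25.7 q6 0.09
```

Plate centred. Gripping the pale block.

Emit:
step_arm(
  deltas=[
    {"dx":-0.25,"dy":0.2,"dz":3,"wx":0,"wy":0,"wz":0,"hand":1},
    {"dx":-0.25,"dy":0.2,"dz":5,"wx":0,"wy":0,"wz":0,"hand":1},
    {"dx":-0.25,"dy":0.2,"dz":5,"wx":0,"wy":0,"wz":0,"hand":1},
    {"dx":-0.25,"dy":0.2,"dz":5,"wx":0,"wy":0,"wz":0,"hand":1},
    {"dx":-0.25,"dy":0.2,"dz":5,"wx":0,"wy":0,"wz":0,"hand":0},
    {"dx":-0.25,"dy":0.2,"dz":5,"wx":0,"wy":0,"wz":0,"hand":0},
    {"dx":-0.25,"dy":0.2,"dz":5,"wx":0,"wy":0,"wz":0,"hand":0},
    {"dx":-0.25,"dy":0.2,"dz":5,"wx":0,"wy":0,"wz":0,"hand":0},
    {"dx":-0.25,"dy":0.2,"dz":5,"wx":0,"wy":0,"wz":0,"hand":0},
    {"dx":-0.25,"dy":0.2,"dz":5,"wx":0,"wy":0,"wz":0,"hand":0},
  ],
)

```text
t: 26.7
ee_pos: [0.5509, 0.3525, 0.0059]
orientation: [0.001, 0.555, 0.832, 0.002]
contact_force: [0.1, -0.4, 6.0]
opening: 0.69
grasp_force: 67.4
```

```bash
python3 go.py 550.4 352 6 22.5 454.8 -101.8 170 -11.7
```

```text
d cm [-0.02 -0.07 -0.01] w [ 0.005 -0.001  0.   ] | ee [550.9 352.5   5.9] F [ 0.1 -0.4  6. ] op 0.69 gf 67.4 t 26.7 q6 0.09
d cm [-38.27 -26.21 -16.55] w [ 0.004 -0.002  0.597] | ee [550.9 352.5   5.9] F [ 0.1 -0.4  6. ] op 0.69 gf 67.4 t 26.7 q6 0.09
```

Emit:
step_arm(
  deltas=[
    {"dx":0,"dy":0,"dz":-4,"wx":0,"wy":0,"wz":0,"hand":0},
    {"dx":0,"dy":0,"dz":-9,"wx":0,"wy":0,"wz":0,"hand":0},
    {"dx":0,"dy":0,"dz":-14,"wx":0,"wy":0,"wz":0,"hand":0},
    {"dx":-38.3,"dy":-26.2,"dz":-16.5,"wx":0,"wy":0,"wz":0.597,"hand":0},
    {"dx":-38.3,"dy":-26.2,"dz":-16.5,"wx":0,"wy":0,"wz":0.597,"hand":0},
    {"dx":-38.3,"dy":-26.2,"dz":-16.5,"wx":0,"wy":0,"wz":0.597,"hand":0},
    {"dx":-38.3,"dy":-26.2,"dz":-16.5,"wx":0,"wy":0,"wz":0.597,"hand":0},
    {"dx":-38.3,"dy":-26.2,"dz":-16.5,"wx":0,"wy":0,"wz":0.597,"hand":0},
    {"dx":-38.3,"dy":-26.2,"dz":-16.5,"wx":0,"wy":0,"wz":0.597,"hand":0},
    {"dx":-38.3,"dy":-26.2,"dz":-16.5,"wx":0,"wy":0,"wz":0.597,"hand":0},
    {"dx":-38.3,"dy":-26.2,"dz":-16.5,"wx":0,"wy":0,"wz":0.597,"hand":0},
    {"dx":-38.3,"dy":-26.2,"dz":-16.5,"wx":0,"wy":0,"wz":0.597,"hand":0},
    {"dx":-38.3,"dy":-26.2,"dz":-16.5,"wx":0,"wy":0,"wz":0.597,"hand":0},
    {"dx":-38.3,"dy":-26.2,"dz":-13,"wx":0,"wy":0,"wz":0.597,"hand":0},
    {"dx":-38.3,"dy":-26.2,"dz":-9,"wx":0,"wy":0,"wz":0.597,"hand":0},
    {"dx":-38.3,"dy":-26.2,"dz":-6.5,"wx":0,"wy":0,"wz":0.597,"hand":0},
    {"dx":-38.3,"dy":-26.2,"dz":-5.7,"wx":0,"wy":0,"wz":0.597,"hand":0},
    {"dx":-38.3,"dy":-26.2,"dz":-5.7,"wx":0,"wy":0,"wz":0.597,"hand":0},
    {"dx":-38.3,"dy":-26.2,"dz":-5.7,"wx":0,"wy":0,"wz":0.597,"hand":0},
  ],
)

```text
t: 28.6
ee_pos: [0.4552, -0.1027, 0.0618]
orientation: [0.001, 0.775, 0.632, 0.001]
contact_force: [-0.3, 0.5, -1.1]
opening: 0.688
grasp_force: 66.7
```

```bash
python3 go.py 454.8 -101.8 52 -11.7
```

```text
d cm [ 0.09 -0.06  0.98] w [0.003 0.    0.   ] | ee [ 455.2 -102.7   61.8] F [-0.3  0.5 -1.1] op 0.688 gf 66.7 t 28.6 q6 -0.14
```

Emit:
step_arm(
  deltas=[
    {"dx":0.05,"dy":0,"dz":0.6,"wx":0,"wy":0,"wz":0,"hand":0},
    {"dx":0.05,"dy":0,"dz":0.9,"wx":0,"wy":0,"wz":0,"hand":0},
    {"dx":0.05,"dy":0,"dz":1.05,"wx":0,"wy":0,"wz":0,"hand":0},
    {"dx":0.05,"dy":0,"dz":1.05,"wx":0,"wy":0,"wz":0,"hand":0},
  ],
)

```text
t: 29.0
ee_pos: [0.4552, -0.1022, 0.0518]
orientation: [0.001, 0.775, 0.632, 0.001]
contact_force: [-2.7, 1.3, 6.4]
opening: 0.689
grasp_force: 67.3
```

Emit:
step_arm(
  deltas=[
    {"dx":0.05,"dy":0,"dz":0.98,"wx":0,"wy":0,"wz":0,"hand":0},
    {"dx":0.05,"dy":0,"dz":0.98,"wx":0,"wy":0,"wz":0,"hand":1},
    {"dx":0.05,"dy":0,"dz":0.98,"wx":0,"wy":0,"wz":0,"hand":1},
    {"dx":0.05,"dy":0,"dz":0.98,"wx":0,"wy":0,"wz":0,"hand":1},
    {"dx":0.05,"dy":0,"dz":0.98,"wx":0,"wy":0,"wz":0,"hand":1},
    {"dx":0.05,"dy":0,"dz":-2,"wx":0,"wy":0,"wz":0,"hand":1},
    {"dx":0.05,"dy":0,"dz":-7,"wx":0,"wy":0,"wz":0,"hand":1},
    {"dx":0.05,"dy":0,"dz":-12,"wx":0,"wy":0,"wz":0,"hand":1},
    {"dx":-20,"dy":20,"dz":-12,"wx":0,"wy":0,"wz":0,"hand":1},
    {"dx":-20,"dy":20,"dz":-12,"wx":0,"wy":0,"wz":0,"hand":1},
    {"dx":-20,"dy":20,"dz":-12,"wx":0,"wy":0,"wz":0,"hand":1},
    {"dx":-20,"dy":20,"dz":-12,"wx":0,"wy":0,"wz":0,"hand":1},
    {"dx":-20,"dy":20,"dz":-12,"wx":0,"wy":0,"wz":0,"hand":1},
    {"dx":-20,"dy":20,"dz":-12,"wx":0,"wy":0,"wz":0,"hand":1},
    {"dx":-20,"dy":20,"dz":-12,"wx":0,"wy":0,"wz":0,"hand":1},
    {"dx":-20,"dy":20,"dz":-12,"wx":0,"wy":0,"wz":0,"hand":1},
  ],
)

```text
t: 30.6
ee_pos: [0.6091, -0.3384, 0.1675]
orientation: [-0.002, 0.776, 0.631, -0.0]
contact_force: [-0.0, 1.3, 0.9]
opening: 0.998
grasp_force: 0.0
```

```bash
python3 look.py pale_square 454.8 -101.8 46 dark_plate 454.8 -101.8 34
python3 - <<'E'
from h import *
im=[]
for n,(u,v,w,h) in dict(top=(215,170,260,160),scene=(160,160,300,220)).items():
    c=r.capture(n);im.append(cv2.resize(c['image'][v:v+h,u:u+w,::-1],(400,400*h//w),interpolation=cv2.INTER_CUBIC))
m=min(i.shape[0] for i in im);cv2.imwrite('pics/end.png',np.hstack([i[:m] for i in im]))
E
```

```text
pale_square ['top'] [ 456.7 -102.3] 77.3 0.057
pale_square ['scene'] [ 456.4 -103.4] -12.6 0.055
pale_square ['top', 'scene'] [ 456.2 -102.6] -13.4 0.058
dark_plate ['top'] [ 454.4 -101.3] -12.3 0.616
dark_plate ['scene'] [ 463.4 -161.1] 64.5 0.646
dark_plate ['top', 'scene'] [ 454.9 -102.1] -12.0 0.634
```

View pics/end.png

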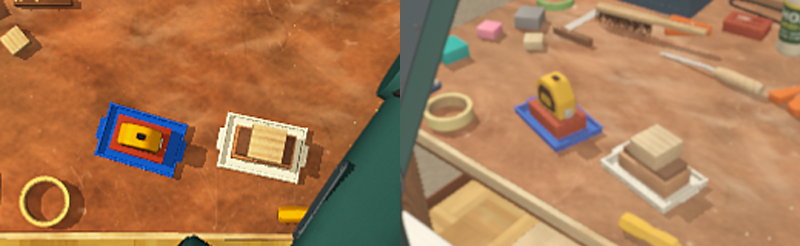

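Both stacks stand centred and aligned, and the tape roll and screwdriver have not moved. Handing in.

```bash
python3 -c "
from cell import r
print(r.sign_off())"
```

```text
the job is handed in; nothing more can be done
None
```

Both trays are packed in the order asked and the job is handed in at about 31 s of robot time. In the last pictures each thing sat within about 2 mm of centre on what is below it, with the trays in place and the screwdriver and cream tape undisturbed.

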